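# Push the retaining clip onto a rotator spindle and lock it

### The job

The retaining clip of the tube rotator lies loose on the table: swing the locking bar on the rotator's base well open (about a right angle), set the clip flat on the deck with its mouth towards the upright spindle, and push it sideways into the spindle's groove until it snaps fully home. Then swing the locking bar shut again behind the clip, right up to its stop, and leave the beaker, the timer and the small bottle where they stand.

Things in the scene. Friction and masses are not known exactly. Their poses are not given: they have to be found in the camera images.
- rotator_base: fixed low drive base, white with an aluminium deck, 290 (x) x 190 (y) x 30 mm; origin at the centre of its underside, so the deck is at z = 30 mm; it stands at varying places and yaws. Its +x (away from the robot, more or less) is the direction in which the clip is pushed; the deck is open and flat
- spindle (a point): centre of the steel spindle's groove, 6 mm above the deck, at x = 85, y = 0 mm of the base. Groove bottom: 30 mm diameter, from the deck up to 14.5 mm above it; over it a head of 42 mm diameter up to 34 mm above the deck, so the clip can enter only from the side, lying flat on the deck
- bar_pivot (a point): point on the locking bar's vertical pivot axis (at x = 12, y = -75 mm of the base), at the knob's pushing height, 32 mm above the deck
- bar_knob (a point): on the axis of the upright black round knob at the bar's free end, 140 mm from the pivot; knob 16 mm in diameter, from 12 to 51 mm above the deck, this point 32 mm above it. The bar itself is 14 mm wide and lies 2 to 12 mm above the deck; no spring, light friction: it stays where it is left. An 11 mm high stop peg stands beside the shut bar, 12 mm to the base's +x side of its centre line (at x = 24, y = 56 mm of the base)
- locking_bar (a joint): angle of the locking bar in rad: 0 = shut against its stop, lying along the base's +y across the clip's path (knob at x = 12, y = 65 mm of the base), 4 mm behind the tail of a seated clip; grows as the knob swings to the base's -x (towards the robot), 1.57 = pointing along the base's -x, path free; at most 1.65. Starts nearly shut
- spring_clip: loose open steel spring clip, 98 mm long, 79 mm wide, 12 mm thick, 0.18 kg, lying flat; origin at the underside below the centre of its bore (33 mm diameter), z up, +x towards its mouth. Two sprung jaws, whose flared ends reach x = 35 mm, meet the spindle when the bore is about 20 mm short of it and take about 10 to 17 N of push to snap over; pushed on to a hard stop it is home. The tail ends at x = -62 mm, its flat rear edge 32 mm wide
- clip_bore (a point): centre of the clip's bore, 6 mm above its underside; when the clip is home it coincides with the spindle point within 2 mm
- clip_fin (a point): centre for grasping the upright fin on the clip's tail: fin 34 mm long (along the clip's x, from x = -61 to -27 mm), 12 mm thick (y), from 12 to 48 mm above the clip's underside; this point is at x = -44 mm, 34 mm above the underside
- jaw_left (a joint): spring angle of one jaw of the clip, rad, 0 = relaxed, up to 0.1 while it snaps over the spindle
- jaw_right (a joint): the same for the other jaw
- small_beaker: small beaker, 46 mm diameter, 58 mm high, loose bystander; origin at its underside
- lab_timer: white bench timer, 62 x 66 x 20 mm, loose bystander; origin at its underside
- small_bottle: small capped bottle, 34 mm diameter, 62 mm high, loose bystander; origin at its underside
Mind the look-alikes: they are no part of the job. What is shaped like the spring_clip but orange is not meant.

How it is judged:
On the way, in this order (a step that is already met when the one before it is completed fails the run):
1. the locking bar is swung open (value of joint locking_bar above 1.15 rad), for 0.2 s.
2. the clip has snapped home in the spindle's groove (horizontal distance between clip_bore and spindle below 0.004 m and z of clip_bore in the frame of rotator_base between 0.031 and 0.042 m and angle between spring_clip's own z axis and vertical below 0.15 rad and value of joint locking_bar above 0.3 rad), for 0.2 s.
3. the locking bar is shut behind the clip (horizontal distance between clip_bore and spindle below 0.004 m and z of clip_bore in the frame of rotator_base between 0.031 and 0.042 m and angle between spring_clip's own z axis and vertical below 0.15 rad and value of joint locking_bar below 0.09 rad), for 0.2 s.
At the end, for the whole second after the job is handed in: the clip lies flat in the spindle's groove, its bore within 4 mm of the spindle's axis, jaws sprung back (under 0.05 rad), at rest; the locking bar is shut to within 0.09 rad of its stop; the beaker, the timer and the small bottle are within 30 mm of where they stood (all of step 3 and value of joint each of jaw_left, jaw_right below 0.05 rad and linear speed of spring_clip below 0.02 m/s and not (distance of any of small_beaker, lab_timer, small_bottle from where it was at the start of the episode above 0.03 m)); the robot touches nothing.
It fails at once if a bystander (beaker, timer, small bottle) is moved by more than 30 mm (distance of any of small_beaker, lab_timer, small_bottle from where it was at the start of the episode above 0.03 m).
It also fails if it takes over 70 s, if anything falls off the work surface, if the arm or the gripper's body presses on something with over 40 N, if the wrist force passes 120 N, or if a joint passes its speed limit or range.

### The arm

A 6-joint arm with a two-finger parallel gripper is mounted at the origin on a cart in front of the work surface, level with it; the furniture and walls round the work are solid. World frame = base frame: x ahead of the robot, y to its left, z up, the work surface at z = 0. Lengths are in m, angles in rad, forces in N, time in s.
With the tool pointing down it reaches from about 0.325 to 0.85 m from the base axis. Payload 4.4 kg.
Tool frame: the origin (TCP) lies on the centre line of the jaws, within the pads' length; the fingertips stand 8 mm ahead of it and the grasp point (between the pads) lies 11 mm behind it; x points along the fingers, z is the direction in which the jaws open and shut, and the axes are right-handed (so a half turn about x gives the same grasp; the last joint's range is limited). The gripper opens to 94 mm and grips with 3 to 60 N. Pads are 16 mm wide; open, the fingers measure 119 mm over their backs; the gripper's body (75 mm by 177 mm) begins 78 mm behind the grasp point.
Start: joints at [1.006, 0.207, 1.542, -0, 1.393, -0.15], TCP at [0.232, 0.526, 0.213] pointing down, gripper open.
Joint ranges: [-2.73, 2.73], [-0.86, 2.22], [0.23, 2.46], [-1.11, 4.25], [0.08, 2.63], [-2.82, 2.82]. Speed limits (rad/s): [2.79, 2.79, 3.14, 3.14, 3.14, 3.14].

### API

Orientations are given as a 3x3 rotation matrix whose columns are the frame's x, y, z axes.
In Python, from workcell import ctrl, imaging gives the robot as it stands. Calls block until the motion is done:
- ctrl.move_to(position, orientation): joint-space move of the TCP to a pose.
- ctrl.line_to(position, orientation=None, v=0.15): straight line of the TCP; orientation=None keeps the orientation; v is the mean speed in m/s.
- ctrl.goto_joints(angles): joint-space move.
- ctrl.grip(opening): finger opening in m; the grip force is fixed at half the most; returns when the fingers have stopped.
- ctrl.pause(seconds).
- ctrl.inverse_kinematics(position, orientation): joint angles nearest the present ones, or None.
- imaging.capture(name): name is "side" or "top" or "wrist"; returns a dict with "color" (400x640x3 uint8, red, green, blue), "camera_matrix" (3x3 intrinsics, pixels), "rvec" (rotation vector, rad) and "tvec" (3), from world to camera coordinates, as OpenCV has them; the wrist camera has in their place "hand_eye" (4x4, takes a point from camera to tool coordinates, whose origin is the TCP and whose axes are the tool frame's). Camera axes: x right, y down, z forward; pixel columns grow to the right and rows downward; lengths in m; the calibration is good to about 2 mm. A picture is of the moment at which its call begins: read the wrist's pose just before it. There is no depth.
A pose or a line that the arm cannot do raises ctrl.Unreachable and nothing moves.
- ctrl.sign_off(): hands the job in, once; it reports no verdict.
Readings, each from a call of its own:
- ctrl.get_clock(): time.
- ctrl.get_qpos(): joint angles.
- ctrl.get_qd(): joint speeds.
- ctrl.get_effort(): joint torques, N m.
- ctrl.get_position(): TCP position.
- ctrl.get_ee_rot(): TCP orientation.
- ctrl.get_wrist_force(): force on the tool from outside, world axes, zero at the start.
- ctrl.get_torque(): the same for the moment, N m.
- ctrl.get_width(): finger opening in m.
Only numpy, scipy, OpenCV 4.12 (cv2) and the standard library are available. Lean on these libraries where they do the work, as an engineer would, in place of code of your own. Each camera call takes 0.05 s, during which the arm holds its last target. There are 200 camera calls.

## Working session

There is one attempt and no reset: what is moved stays moved. The work goes in short steps, each a Python script; the robot and the scene stay as the last script left them, time stands still between calls to the robot, and variables do not carry over. Pictures are saved under pics/ and viewed, about 8 in all and at most 12, crops included, and the job is handed in when it is done.

```bash
ls; mkdir -p pics
python3 - <<'E'
from workcell import ctrl, imaging
import cv2,numpy as np
for n in ("top","side"):
    c=imaging.capture(n); cv2.imwrite(f"pics/{n}0.png",c["color"][:,:,::-1])
    R=cv2.Rodrigues(np.array(c["rvec"],float))[0]; print(n,np.round(-R.T@np.array(c["tvec"]).ravel(),3),np.round(R,2).tolist(),c["camera_matrix"])
print(ctrl.get_clock(),ctrl.get_ee_rot())
E
```

```text
pics
top [0.241 0.146 1.727] [[0.01, -1.0, -0.0], [-0.98, -0.01, -0.21], [0.21, 0.0, -0.98]] [[474.9350088    0.         311.52200104]
 [  0.         474.9350088  198.8324475 ]
 [  0.           0.           1.        ]]
side [1.671 0.619 0.598] [[-0.39, 0.92, -0.0], [0.37, 0.15, -0.92], [-0.84, -0.36, -0.4]] [[386.33216035   0.         323.02232813]
 [  0.         386.33216035 198.16029337]
 [  0.           0.           1.        ]]
0.1 [[-1.06183564e-03 -9.15195538e-01  4.03008684e-01]
 [-1.67566438e-03  4.03009974e-01  9.15194052e-01]
 [-9.99998032e-01  2.96478369e-04 -1.96149092e-03]]
```

View pics/top0.png

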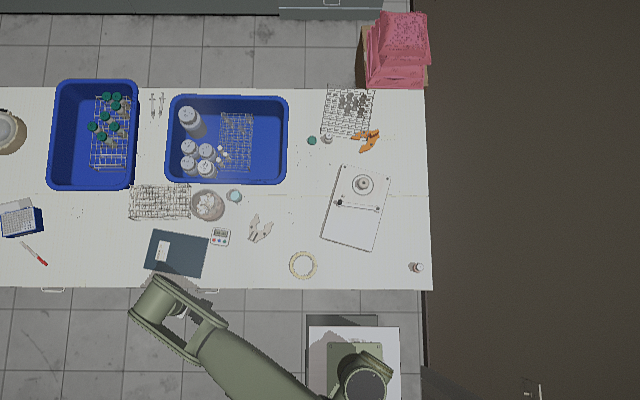

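View pics/side0.png

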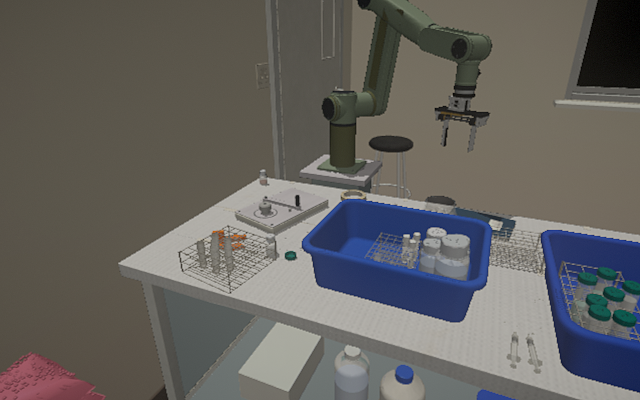

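The top view shows the base at about (357,207), the spindle at (362,184), the knob at (338,202), the grey clip at (260,229) and the timer at (220,237). The orange decoy is at (367,140). I'll take wrist views over the clip and the base next.

```bash
cat > h.py <<'E'
from workcell import ctrl, imaging
import cv2,numpy as np
def pose(cap):
    return cv2.Rodrigues(np.array(cap["rvec"],float))[0],np.array(cap["tvec"],float).ravel()
def back(K,R,t,uv,z):
    d=R.T@np.linalg.inv(K)@np.array([uv[0],uv[1],1.]); o=-R.T@t
    return o+d*(z-o[2])/d[2]
def down(yaw):  # tool x down, tool z (jaw opening direction) at yaw in world
    x=np.array([0,0,-1.]); z=np.array([np.cos(yaw),np.sin(yaw),0]); return np.column_stack([x,np.cross(z,x),z])
def wrist(name):
    p=np.array(ctrl.get_position());R=np.array(ctrl.get_ee_rot()); c=imaging.capture("wrist")
    T=np.eye(4);T[:3,:3]=R;T[:3,3]=p; M=np.linalg.inv(T@np.array(c["hand_eye"]))
    K=np.array(c["camera_matrix"]); np.savez(f"pics/{name}.npz",K=K,R=M[:3,:3],t=M[:3,3])
    cv2.imwrite(f"pics/{name}.png",c["color"][:,:,::-1]); return c
def px(name,uv,z):
    d=np.load(f"pics/{name}.npz"); return back(d["K"],d["R"],d["t"],uv,z)
E
python3 - <<'E'
from h import *
c=imaging.capture("top");R,t=pose(c);K=np.array(c["camera_matrix"],float)
for n,uv,z in [("spindle",(362,179),.064),("knob",(338,202),.08),("pivot",(378,209),.04),("clip",(260,229),.01),("timer",(220,237),.02),("bottle",(416,267),.05),("beaker",(234,197),.05),("c1",(343,164),.03),("c2",(391,172),.03),("c3",(321,237),.03),("c4",(371,250),.03)]:
    print(n,np.round(back(K,R,t,uv,z),3))
w=wrist("w0"); print(w["hand_eye"],w["camera_matrix"])
E
```

```text
spindle [ 0.67  -0.031  0.064]
knob [0.581 0.056 0.08 ]
pivot [ 0.565 -0.09   0.04 ]
clip [0.493 0.338 0.01 ]
timer [0.461 0.48  0.02 ]
bottle [ 0.357 -0.217  0.05 ]
beaker [0.603 0.431 0.05 ]
c1 [0.736 0.035 0.03 ]
c2 [ 0.706 -0.143  0.03 ]
c3 [0.463 0.115 0.03 ]
c4 [ 0.417 -0.063  0.03 ]
[[-1.64421485e-04 -2.89050629e-01  9.57313797e-01 -1.71097937e-01]
 [ 6.41166722e-04 -9.57313644e-01 -2.89050472e-01  8.47596558e-02]
 [ 9.99999781e-01  5.66271642e-04  3.42732575e-04 -7.50462024e-04]
 [ 0.00000000e+00  0.00000000e+00  0.00000000e+00  1.00000000e+00]] [[315.23949152   0.         318.21213599]
 [  0.         315.23949152 199.26361914]
 [  0.           0.           1.        ]]
```

Run:
```python
from h import *
ctrl.move_to([.44,.34,.25],down(-np.pi/2)); w1=wrist("w1"); print(ctrl.get_qpos())
ctrl.move_to([.54,0.0,.28],down(-np.pi/2)); w2=wrist("w2"); print(ctrl.get_qpos(),ctrl.get_clock(),ctrl.get_wrist_force())
```

```text
[5.02883636e-01 1.39842998e-01 1.54326116e+00 1.38647263e-04
 1.45863643e+00 2.07272191e+00]
[-1.58281067e-01  8.70996862e-02  1.54049699e+00  4.45352318e-04
  1.51436444e+00  1.41069869e+00] 3.55 [ 0.53139641 -0.00106901 -0.74259094]
```

View pics/w1.png

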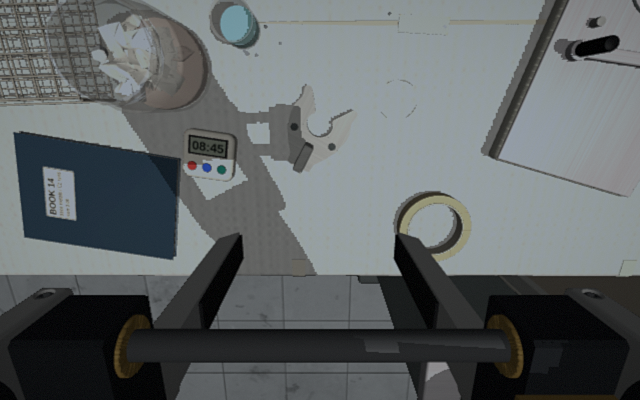

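View pics/w2.png

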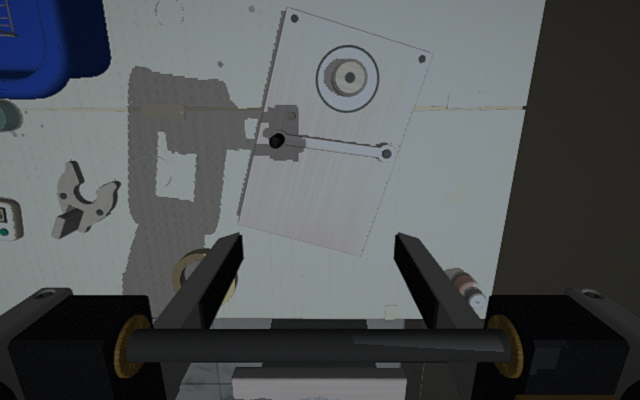

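w1 shows the clip at about (318,130), with its mouth up and to the right, and the timer at (211,155). The beaker is at (234,22). w2 shows the base with the spindle head at (350,76), the knob at (278,141), the pivot at (386,153) and the bottle at (465,285). I'll zoom in.

Run:
```python
import cv2,numpy as np
a=cv2.imread("pics/w1.png")[75:180,255:365]; b=cv2.imread("pics/w2.png")[0:270,230:440]
a=cv2.convertScaleAbs(cv2.resize(a,None,fx=4,fy=4,interpolation=cv2.INTER_CUBIC),alpha=1.2)
b=cv2.resize(b,None,fx=1.7,fy=1.7,interpolation=cv2.INTER_CUBIC)
o=np.zeros((max(a.shape[0],b.shape[0]),a.shape[1]+b.shape[1],3),np.uint8);o[:a.shape[0],:a.shape[1]]=a;o[:b.shape[0],a.shape[1]:]=b
cv2.imwrite("pics/z1.png",o);print(o.shape)
```

```text
(459, 797, 3)
```

View pics/z1.png

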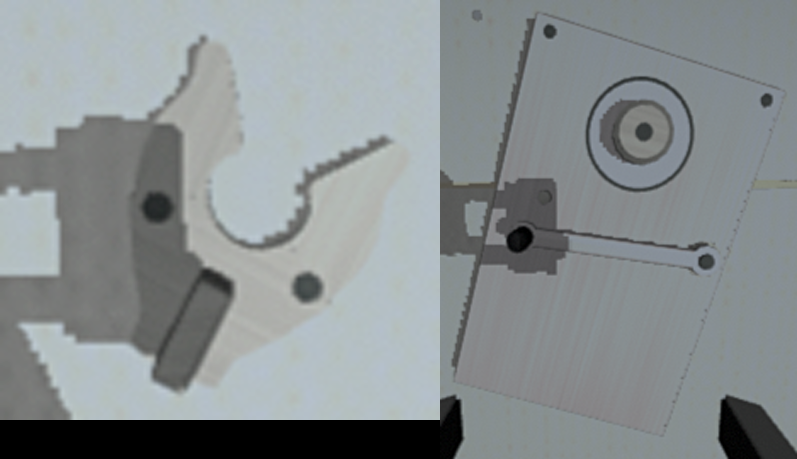

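Run:
```python
from h import *
A=lambda x,y,z:px("w1",(x/4+254.6,y/4+74.6),z)
B=lambda x,y,z:px("w2",((x-440)/1.7+229.8,y/1.7-.2),z)
pr=lambda n,p:print(n,np.round(p,4))
for n,a in dict(bore=(258,198,.012),pl=(157,207,.012),pr=(307,287,.012),t1=(203,38,.012),t2=(398,143,.012),f1=(208,275,.048),f2=(233,292,.048),f3=(183,390,.048),f4=(152,375,.048)).items(): pr(n,A(*a))
f=[A(*a)[:2] for a in [(208,275,.048),(233,292,.048),(183,390,.048),(152,375,.048)]]
d=(f[0]+f[1]-f[2]-f[3])/2; print("fin centre",sum(f)/4,"len",np.linalg.norm(d),"yaw",np.arctan2(d[1],d[0]))
d=A(258,198,.012)[:2]-sum(f)/4;print("bore-fin",np.linalg.norm(d),np.arctan2(d[1],d[0]))
d=A(157,207,.012)-A(307,287,.012);print("piv perp",np.arctan2(-d[0],d[1]), np.arctan2(d[1],d[0])-np.pi/2)
P={}
for n,a in dict(head=(644,131,.064),ring=(640,133,.03),knob=(519,237,.081),piv=(706,261,.042),c1=(537,12,.03),c2=(785,92,.03),c3=(662,435,.03),c4=(455,380,.03)).items(): P[n]=B(*a);pr(n,P[n])
X=(P['c1']+P['c2']-P['c3']-P['c4'])/2;Y=(P['c1']+P['c4']-P['c2']-P['c3'])/2
print("len",np.linalg.norm(X),np.linalg.norm(Y),"yaw",np.arctan2(X[1],X[0]),np.arctan2(-Y[0],Y[1]),"c",(P['c1']+P['c2']+P['c3']+P['c4'])/4)
# fit
src=np.array([[145,95],[145,-95],[-145,-95],[-145,95],[85,0],[85,0],[12,-75]])/1e3
dst=np.array([P[k][:2] for k in('c1','c2','c3','c4','head','ring','piv')])
s0,d0=src.mean(0),dst.mean(0);H=(src-s0).T@(dst-d0);yaw=np.arctan2(H[0,1]-H[1,0],H[0,0]+H[1,1])
R=np.array([[np.cos(yaw),-np.sin(yaw)],[np.sin(yaw),np.cos(yaw)]]);o=d0-R@s0
print("fit",o,yaw,"resid mm",np.round((src@R.T+o-dst)*1e3,1).tolist(),"spindle",o+R@[.085,0])
k=R.T@(P['knob'][:2]-o);print("knob in base",k,"angle",np.arctan2(-(k[0]-.012),k[1]+.075))
```

```text
bore [0.5    0.3385 0.012 ]
pl [0.4971 0.3705 0.012 ]
pr [0.472  0.3227 0.012 ]
t1 [0.5475 0.3554 0.012 ]
t2 [0.5168 0.2948 0.012 ]
f1 [0.48   0.3532 0.048 ]
f2 [0.4751 0.3459 0.048 ]
f3 [0.4457 0.3611 0.048 ]
f4 [0.4503 0.3703 0.048 ]
fin centre [0.46276554 0.35763365] len 0.033680215049663426 yaw -0.49888053581215713
bore-fin 0.04182929022842976 -0.47470975795381354
piv perp -0.4834162707999596 -0.4834162707999594
head [ 0.6542 -0.0356  0.064 ]
ring [ 0.6555 -0.0359  0.03  ]
knob [0.5852 0.0491 0.081 ]
piv [ 0.5633 -0.0878  0.042 ]
c1 [0.7339 0.0378 0.03  ]
c2 [ 0.6834 -0.1395  0.03  ]
c3 [ 0.4106 -0.0619  0.03  ]
c4 [0.4612 0.1139 0.03  ]
len 0.28337514724930263 0.18364451815977723 yaw -0.2747280545167516 -0.2789665828404317 c [ 0.57225739 -0.01243511  0.03      ]
fit [ 0.57248602 -0.01246062] -0.27608977330334894 resid mm [[4.0, 1.7], [2.7, -3.9], [-3.5, -2.4], [-2.3, 4.6], [0.0, -0.0], [-1.3, 0.2], [0.3, -0.1]] spindle [ 0.65426696 -0.03563124]
knob in base [-0.00459679  0.06272777] angle 0.11992603744653889
```

Localization agrees well. The base fits at (0.5725, -0.0125) with yaw -0.276, and the clip yaw is -0.485. I'll cage the knob and swing the bar open.

```bash
cat >> h.py <<'E'
YAW=-0.276; O=np.array([.5725,-.0125])
RB=np.array([[np.cos(YAW),-np.sin(YAW)],[np.sin(YAW),np.cos(YAW)]])
def b2w(x,y,z): return np.r_[O+RB@[x,y],z]
def knob(a,z=.059,r=.14): return b2w(.012-r*np.sin(a),-.075+r*np.cos(a),z)
def arc(a0,a1,n,v=.12):
    for a in np.linspace(a0,a1,n+1)[1:]:
        ctrl.line_to(knob(a),down(YAW+a),v=v)
        f=np.array(ctrl.get_wrist_force())
        if np.linalg.norm(f)>15: print("force",round(a,3),f.round(1))
E
python3 - <<'E'
from h import *
a=.12
ctrl.grip(.034)
ctrl.move_to(knob(a,.15),down(YAW+a)); ctrl.line_to(knob(a),v=.15)
ctrl.grip(.023); print(ctrl.get_width(),ctrl.get_wrist_force())
arc(a,1.52,9)
print(ctrl.get_position(),knob(1.52),ctrl.get_wrist_force())
ctrl.grip(.034); ctrl.line_to(knob(1.52,.15),v=.2)
ctrl.grip(.045); fc=np.array([.4625,.3575]); ry=-.485+np.pi/2
ctrl.move_to([*fc,.11],down(ry)); ctrl.line_to([*fc,.0235],v=.12)
ctrl.grip(0.0); print("w",ctrl.get_width(),ctrl.get_wrist_force())
ctrl.line_to([*fc,.16],v=.2); print("w",ctrl.get_width(),ctrl.get_wrist_force(),ctrl.get_clock())
p=b2w(.015-.044,0,.16); ctrl.move_to(p,down(YAW+np.pi/2)); wrist("w3")
print(ctrl.get_qpos(),ctrl.get_clock())
E
```

```text
0.022952243892098982 [ 0.49455309 -0.3990794   0.60311746]
[ 0.43166541 -0.04258394  0.05914076] [ 0.43101706 -0.04299012  0.059     ] [ 0.46233076 -0.09947929  0.51815632]
w 0.011630701380695416 [0.29188262 0.11411158 0.93214254]
w 0.012095456905725404 [ 0.16824833  0.673153   -2.20847452] 15.2
[-1.65656354e-01  1.93180179e-01  1.67353639e+00  4.26112685e-04
  1.27547396e+00 -1.46189334e+00] 16.6417
```

View pics/w3.png

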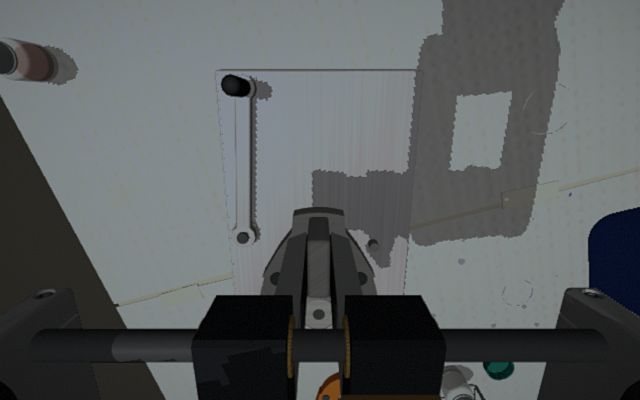

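The bar is open at about 90°, lying along column 243 from (243,238) to (237,85). The clip is held level, with its mouth facing the spindle. I'll lower it and push.

Run:
```python
from h import *
F=lambda:np.array(ctrl.get_wrist_force())
x0=.015-.044
ctrl.line_to(b2w(x0,0,.065),v=.15); ctrl.pause(.2); f0=F(); print("free",f0)
z=.056
while z>.0505:
    ctrl.line_to(b2w(x0,0,z),v=.05); df=F()-f0
    if df[2]>3: break
    z-=.0007
print("z",z,df)
ex=RB[:,0]; ey=RB[:,1]
def push(bx,v):
    ctrl.line_to(b2w(bx-.044,0,z),v=v); g=F()-f0
    print(round(bx*1e3,1),"fx %.1f fy %.1f fz %.1f"%(ex@g[:2],ey@g[:2],g[2]),np.round(RB.T@(np.array(ctrl.get_position())[:2]-O)*1e3,1),round(ctrl.get_width(),4)); return ex@g[:2]
push(.055,.1)
for bx in np.arange(.061,.0911,.003):
    fx=push(bx,.05)
    if fx<-35: break
print(ctrl.get_clock())
```

```text
free [-0.61177335 -0.37850801 -0.97248588]
z 0.053200000000000004 [-2.25951092  0.75214097  4.68298189]
55.0 fx 2.4 fy -0.4 fz 4.2 [12.4  0. ] 0.0121
61.0 fx -0.5 fy 0.3 fz 6.4 [16.6  0.1] 0.0115
64.0 fx -1.8 fy 0.2 fz 8.1 [18.7  0.1] 0.0119
67.0 fx -3.8 fy 0.8 fz 8.3 [21.4  0.3] 0.0118
70.0 fx -7.3 fy 1.1 fz 13.0 [22.8  0.6] 0.0119
73.0 fx -10.9 fy 1.2 fz 15.3 [24.2  0.6] 0.0114
76.0 fx -7.4 fy 1.4 fz 13.2 [27.9  0.6] 0.0116
79.0 fx -0.7 fy 0.8 fz 5.9 [33.5  0.5] 0.0116
82.0 fx 0.1 fy 1.4 fz 5.8 [37.6  0.4] 0.0118
85.0 fx -1.6 fy 1.5 fz 8.3 [39.9  0.4] 0.0116
88.0 fx -2.7 fy 1.1 fz 9.1 [42.5  0.4] 0.012
91.0 fx -7.4 fy 0.9 fz 12.3 [43.7  0.4] 0.0119
22.275
```

It snapped over. I'll press firmly against the hard stop, then release.

Run:
```python
from h import *
ex=RB[:,0]
for bx in (.094,.097,.100):
    ctrl.line_to(b2w(bx-.044,0,.0532),v=.05); ctrl.pause(.15); f=np.array(ctrl.get_wrist_force())
    print(bx,"fx",ex@f[:2],"fz",f[2],np.round(RB.T@(np.array(ctrl.get_position())[:2]-O)*1e3,1))
    if ex@f[:2]<-22: break
p=RB.T@(np.array(ctrl.get_position())[:2]-O)
ctrl.grip(.034); ctrl.line_to(b2w(p[0],p[1],.17),v=.2)
ctrl.move_to(b2w(-.03,0,.25),down(YAW-np.pi/2)); wrist("w4")
print(ctrl.get_clock())
a=cv2.imread("pics/w4.png"); cv2.imwrite("pics/z4.png",cv2.resize(a[0:280,160:480],None,fx=2,fy=2,interpolation=cv2.INTER_CUBIC))
```

```text
0.094 fx -14.3989750169745 fz 17.900370137265348 [43.8  0.4]
0.097 fx -20.929271334526725 fz 21.542367701387217 [44.6  0.4]
0.1 fx -23.216706010833683 fz 23.664598218700625 [45.8  0.4]
27.475
```

View pics/z4.png

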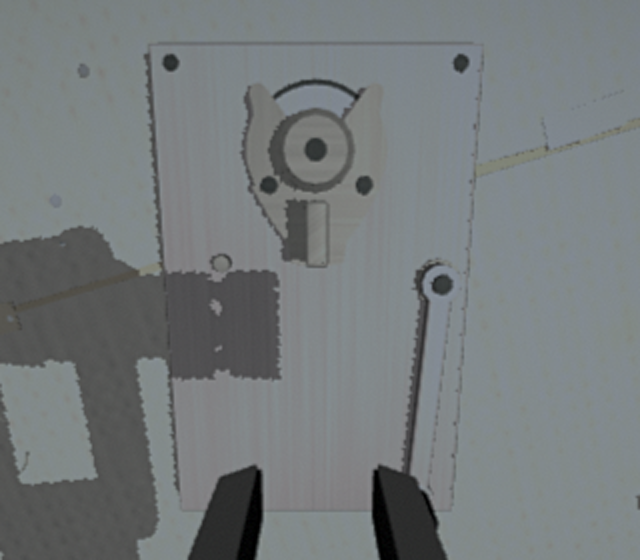

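Run:
```python
from h import *
for n,u,z in [("head",(315.5,149),.064),("p1",(269,185),.042),("p2",(364,184),.042),("finfront",(318,201),.078),("finrear",(317,267),.078),("tailL",(302,263),.042),("barpivot",(441,284),.042)]:
    print(n,np.round((RB.T@(px("w4",(u[0]/2+159.75,u[1]/2-.25),z)[:2]-O))*1e3,1))
```

```text
head [84.6  0.1]
p1 [67.4 26.6]
p2 [ 68.  -27.5]
finfront [58.3 -1.3]
finrear [24.6 -0.8]
tailL [23.8  8.1]
barpivot [ 11.7 -74.6]
```

The clip is home: the fin spans x 24.6–58.3 mm, against 24–58 expected. Now I'll shut the bar.

Run:
```python
from h import *
ctrl.move_to(knob(1.52,.15),down(YAW+1.52)); ctrl.grip(.034); ctrl.line_to(knob(1.52),v=.15)
ctrl.grip(.023); arc(1.52,.06,10)
ex=RB[:,0]
for a in (.03,.01,-.01,-.03,-.05,-.07):
    ctrl.line_to(knob(a),down(YAW+max(a,0)),v=.05); ctrl.pause(.1); f=np.array(ctrl.get_wrist_force()); print(a,ex@f[:2])
    if ex@f[:2]<-8: break
p=np.array(ctrl.get_position()); 
ctrl.line_to(p-np.r_[ex*.002,0],v=.05)
ctrl.grip(.034); p=np.array(ctrl.get_position()); ctrl.line_to([p[0],p[1],.16],v=.2)
ctrl.move_to(b2w(-.03,0,.25),down(YAW-np.pi/2)); wrist("w5"); print(ctrl.get_clock(),ctrl.get_wrist_force())
c=imaging.capture("top")["color"][:,:,::-1]
a=cv2.imread("pics/w5.png"); a=cv2.resize(a[0:280,160:480],None,fx=1.3,fy=1.3,interpolation=cv2.INTER_CUBIC)
t=cv2.resize(c[120:290,190:430],None,fx=1.6,fy=1.6); o=np.zeros((max(a.shape[0],t.shape[0]),a.shape[1]+t.shape[1],3),np.uint8)
o[:a.shape[0],:a.shape[1]]=a;o[:t.shape[0],a.shape[1]:]=t;cv2.imwrite("pics/z5.png",o);print(o.shape)
```

```text
0.03 -0.18542597180876735
0.01 0.4734377284335349
-0.01 0.7876428914079858
-0.03 -2.845086300527406
-0.05 -9.274632979064664
39.2 [ 0.25129945 -0.09172426 -0.32180951]
(364, 800, 3)
```

View pics/z5.png

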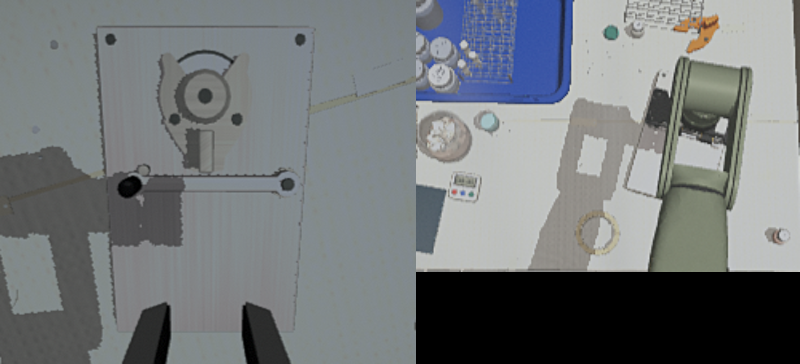

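The bar lies straight across behind the clip at row ~184, touching the peg at (143,169). The clip is seated, and the beaker, timer and bottle are where they were.

```bash
python3 -c "
from h import *
ctrl.pause(.3); ctrl.sign_off(); print(ctrl.get_clock())"
```

```text
the job is handed in; nothing more can be done
the job is handed in; nothing more can be done
```

I handed the job in at about 40 s with the clip snapped home in the spindle's groove and the locking bar shut behind it. The sign-off reports no verdict, so the result below rests on my own last checks.

- **Bar opened:** I swung it open by caging its knob between the fingers, to about 1.5 rad.
- **Clip seated:** I gripped the clip by its fin, set it flat on the deck and pushed it in. The push peaked at about 11 N in the readings as it snapped over, and I then pressed it to the hard stop at about 23 N. After release the fin measured x = 24.6–58.3 mm in the base frame, against 24–58 mm when home. That is well inside the 4 mm limit.
- **Bar shut:** I swung it back until the contact force rose to about 9 N at the stop. The last picture shows it touching the stop peg, straight across behind the clip.
- **Bystanders:** the last top view shows the beaker, timer and bottle with no visible movement. I judged this by eye and did not measure it.
- **Robot:** the arm ended raised and clear of everything, with a wrist force of about 0.4 N.

No check failed or disagreed. I did not measure the jaw angles, but the clip looked relaxed and symmetric in the pictures.

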